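# Load two splined cogs on the shaker hub and wedge them tight

### The arm

A 7-joint arm with a two-finger parallel gripper is mounted at the origin on the work surface. World frame = base frame: x ahead of the robot, y to its left, z up, the work surface at z = 0. Lengths are in mm, angles in rad, forces in N, time in s.
With the tool pointing down it reaches from about 400 to 900 mm from the base axis. Payload 5.6 kg.
Tool frame: the origin (TCP) lies at the very end of the fingers, on their centre line; the grasp point (between the pads) lies 19 mm behind it; z points along the fingers, y is the direction in which the jaws open and shut (so a half turn about z gives the same grasp; the last joint's range is limited). The gripper opens to 92 mm and grips with 3 to 60 N. Pads are 20 mm wide; open, the fingers measure 128 mm over their backs; the gripper's body (75 mm by 189 mm) begins 69 mm behind the grasp point.
Start: joints at [1.292, 0.468, -0.012, 1.603, 0.006, 1.071, -0.056], TCP at [151.811, -632.03, 214.592] pointing down, gripper open.
Joint ranges: [-2.53, 2.53], [-0.31, 2.02], [-1.57, 1.55], [0.28, 2.44], [-1.29, 4.43], [0.15, 1.84], [-2.92, 2.92]. Speed limits (rad/s): [2.57, 2.57, 3.14, 3.14, 3.14, 3.14, 3.14].

### API

Orientations are given as a rotation vector (axis times angle).
In Python, from station import sensors, optics, order gives the robot as it stands. The module is installed in compiled form; this text tells all that it offers.
- The arm moves only by the tool arm_command, never from a script. Its argument "rows" is a list of rows, each a list of 2 entries, a list of its own where there are three numbers: the shift along the tool's x, y, z scaled (see below), then the turn about the tool's z scaled (see below). In form: [[[x, y, z], twist], ...]. A call has 1 to 20 rows; each row shifts and turns the commanded pose from where the row before left it, along the tool's axes as they then stand; what a row does not reach is not made up. The controller multiplies each number of a shift by 40 mm and each number of a turn by 6 degrees. A row lasts 1/8 s, in which the tool goes at most 62.5 mm and 10.7 degrees, less where a joint would pass 70% of its speed; a pose out of reach is approached as far as the arm can. A call with a number of a shift or a turn outside -1 to 1 is refused whole. A call with a gripper value outside its range is refused whole. "grip" is the closure, from 0 (fully open) to 1 (shut), set as the call begins (left out, the last holds). The fingers move at their own pace and stop on an object; "squeeze" is the grip in N (left out, the last holds). Time passes only in rows, so rows that do not move let the fingers close. It gives the time, the measured TCP pose, the force and the opening at its end, in the units of the state.
- sensors.get_obs(): the state, without advancing time (a new reading comes with each control period).
- optics.read_camera(name): name is "scene" or "top"; returns a dict with "image" (400x640x3 uint8, red, green, blue), "intrinsics" (3x3 intrinsics, pixels), "D" ([k1, k2, p1, p2, k3] as OpenCV has them; the pictures are not rectified), "rvec" (rotation vector, rad) and "tvec" (3), from world to camera coordinates, as OpenCV has them. Camera axes: x right, y down, z forward; pixel columns grow to the right and rows downward; lengths in mm; the calibration is good to about 2 mm. A picture is of the moment at which its call begins. There is no depth.
- order.close_job(): hands the job in, once; it reports no verdict.
Trained networks look in a picture, given as the dict that the camera call returned (one of the last four; its "shot" number tells which), for a name from the list of things; names that differ only in an ending like _2 or _b are one class to them, and where a whole thing is asked for, a point or a joint stands for the part that bears it (a point fixed in the world has none). Each returns a list of dicts, best first, with "confidence" (0 to 1); they miss things now and then, are a little off and sometimes report something else, mostly with a low value. They report only what shows in the picture. A call takes as long as a camera call. They do not tell look-alikes from the thing itself.
- optics.trace(query, picture): "mask" (400x640 bool, what is visible of it) and "extent" ([left, top, width, height] in pixels, round what is visible of it).
The state is a dict: "clock": time; "joints": joint angles; "joint_velocities": joint speeds; "joint_efforts": joint torques, N m; "tcp_pos": TCP position; "orientation": TCP orientation; "force": force on the tool from outside, world axes, zero at the start; "torque": the same for the moment, N m; "finger_gap": finger opening in mm.
Only numpy, scipy, OpenCV 4.12 (cv2) and the standard library are available. Lean on these libraries where they do the work, as an engineer would, in place of code of your own. Each camera call takes 0.05 s, during which the arm holds its last target.

### The job

Slide the big cog and then the small cog fully down onto the shaker's splined hub, turning each until its wide slot finds the hub's wide spline, then swing the keeper bar closed over them. Lay the wooden wedge flat on the small cog and drive it in under the bar's sprung sleeve, at right angles to the bar and from the side the bar swung in from, until the sleeve is pushed up by more than half its travel and stays so when you let go. Leave the glassware and the other things on the bench where they are.

Things in the scene. Friction and masses are not known exactly. Their poses are not given: they have to be found in the camera images.
- stand: White shaker stand fixed to the bench, housing 215 x 150 x 38 mm, reaching 88 mm to -x and 128 mm to +x of its origin, which is on the bench below the axis of its upright splined hub. Hinge post (24 mm diameter) on the hub's +x side, 95 mm from the hub axis. z up; x, y as hub_seat.
- hub_seat (a point): On the hub axis at the level of the steel seat where the big cog rests (50 mm above the bench). z up; x along the hub's wide (master) spline, towards the hinge post. Above the seat: round steel core 28 mm in diameter, 70 mm tall, bevelled top.
- hub_top (a point): Centre of the hub's top, 70 mm above hub_seat. Three radial splines run from the seat up to 8 mm below this top, out to radius 20.5 mm: one 16 mm wide along +x, two 7 mm wide at 120 and 240 degrees. The top 8 mm are a plain round pilot.
- big_cog_center (a point): Larger aluminium toothed wheel, 124 mm over the teeth, 0.3 to 0.6 kg. Point on its axis, 21 mm above its underside. Toothed disc 12 mm thick; above it a 12-sided collar, 56 mm across flats, top 42 mm above the underside, gripped from above across two flats (one faces the wheel's +x, then every 30 degrees). Through bore. Home: this point 21 mm above hub_seat, underside on the seat.
- big_cog_slot (a point): Mouth of the big cog's wide (19 mm) slot, on its top face 20 mm from its axis along its own +x. Bore 31 mm in diameter; slots to radius 22 mm; two 10 mm slots at 120 and 240 degrees. A 2 mm rib on the disc and a missing tooth also mark +x. The cog slides on only with its +x along hub_seat's +x, within about 4 degrees; 1.5 mm play.
- small_cog_center (a point): Smaller aluminium toothed wheel, 98 mm over the teeth, 0.22 to 0.42 kg; same bore, slots, disc thickness, collar and height as the big cog. Point on its axis, 21 mm above its underside. Home: underside on the big cog's collar, this point 63 mm and its collar top 84 mm above hub_seat.
- small_cog_slot (a point): Mouth of the small cog's wide slot, on its top face 20 mm from its axis along its own +x; rib and missing tooth on the same side. Fits the hub as the big cog does.
- bar (a joint): Keeper bar on the hinge post, rad: 0 = closed at its stop, pointing from the post to the stand's -x, right over the hub axis; up to 1.7 = open, free end over the stand's +y side (clockwise from above opens). Stays where left; about 1 N at the knob moves it. Round steel bar, 20 mm in diameter, underside 104 mm above hub_seat.
- bar_knob (a point): Black upright knob on the free end of the keeper bar, 16 mm in diameter, 135 mm from the hinge axis. Point on its axis, 15 mm above the bar's top and 14 mm below the knob's top; 139 mm above hub_seat.
- wedge_grip (a point): Pale wooden wedge, 150 x 24 mm, 70 to 120 g. Point: centre of the upright grip block at its thick end (40 long, 24 wide, 46 mm tall), 23 mm above the flat underside. Own +x points to the thin end: the block ends 20 mm from this point, then the top slopes from 24 to 8 mm thick over 110 mm.
- shoe (a joint): Spring-loaded grey sleeve, 28 mm in diameter and 50 mm long, round the keeper bar over the hub; height in m: 0 = fully down, its underside 100 mm above hub_seat (16 mm above the small cog once home); 0.004 = pressed fully up against its stop. Pushing it up takes 2.4 N rising by 1.2 N per mm. With the wedge driven home it is up by more than half its travel.
- wedge_tip (a point): Middle of the wedge's thin end, on the underside, 130 mm from wedge_grip. Flat on the small cog under the closed bar, the wedge meets the sleeve when wedge_grip is about 75 mm from the hub axis and holds it fully up at about 48 mm; friction keeps it there. Drive it towards the stand's -y (this presses the bar on its stop) with 8 to 20 N.
- amber_bottle: Bystander: brown glass bottle with blue cap, 68 mm diameter, 150 mm tall; origin under its centre.
- clear_bottle: Bystander: clear glass bottle, white cap, 60 mm diameter, 130 mm tall; origin under its centre.
- beaker: Bystander: empty glass beaker, 70 mm diameter, 85 mm tall; origin under its centre.
- jar: Bystander: small brown jar, 56 mm diameter, 65 mm tall; origin under its centre.
- flask: Bystander: conical glass flask, 72 mm diameter, 110 mm tall; origin under its centre.
- filter_box: Bystander: flat white box of filter papers, 70 x 110 x 35 mm; origin under its centre.
- wrench: Bystander: steel wrench, 140 mm long, lying on the bench.
Mind the look-alikes: they are no part of the job. What is meant by the part that bears wedge_grip is not black, and is the larger of those in its own colour.

How it is judged (in metres and radians):
On the way, in this order (a step that is already met when the one before it is completed fails the run):
1. the big cog is fully home on the hub's seat, splines engaged (horizontal distance between big_cog_center and hub_seat below 0.004 m and z of big_cog_center in the frame of hub_seat between 0.018 and 0.024 m and angle between big_cog_center's own z axis and vertical below 0.06 rad and angle between the x axis of big_cog_center and the x axis of hub_seat, either way round below 0.14 rad), for 0.2 s.
2. the small cog is fully home on top of the big one, splines engaged (all of step 1 and horizontal distance between small_cog_center and hub_seat below 0.004 m and z of small_cog_center in the frame of hub_seat between 0.06 and 0.066 m and angle between small_cog_center's own z axis and vertical below 0.06 rad and angle between the x axis of small_cog_center and the x axis of hub_seat, either way round below 0.14 rad), for 0.2 s.
3. the keeper bar is swung closed over the cogs (all of step 2 and value of joint bar below 0.06 rad), for 0.2 s.
4. the wedge is driven in between sleeve and small cog, sleeve lifted (all of step 3 and value of joint shoe above 0.002 m and angle between wedge_grip's own z axis and vertical below 0.08 rad and horizontal distance between wedge_grip and hub_seat below 0.085 m and y of wedge_grip in the frame of hub_seat above 0.03 m and angle between the x axis of wedge_grip and the y axis of hub_seat, either way round below 0.4 rad and z of wedge_grip in the frame of hub_seat above 0.095 m), for 0.2 s.
At the end, for the whole second after the job is handed in: Both cogs home on the hub, big below small (4 mm sideways, 3 mm in height, 0.06 rad of level); bar closed within 0.06 rad; wedge flat (0.08 rad) on the small cog, square to the bar (0.4 rad), grip block on the +y side within 85 mm of the axis, holding the sleeve over 2 mm up, at rest (all of step 4 and linear speed of wedge below 0.01 m/s); the robot touches nothing.
It fails at once if a bystander is shoved more than 40 mm or tipped over (distance of any of amber_bottle, clear_bottle, beaker, jar, flask, filter_box, wrench from where it was at the start of the episode above 0.04 m or angle between any of amber_bottle, clear_bottle, beaker, jar, flask, filter_box, wrench's own z axis and vertical above 0.5 rad).
It also fails if it takes over 72 s, if anything falls off the work surface, if the arm or the gripper's body presses on something with over 40 N, if the wrist force passes 120 N, or if a joint passes its speed limit or range.

## Working session

There is one attempt and no reset: what is moved stays moved. The work goes in short steps, Python scripts to look and compute and a tool call to move; the robot and the scene stay as the last step left them, time stands still between calls to the robot, and variables do not carry over. Pictures are saved under pics/ and viewed, and the job is handed in when it is done.

Besides the shell and the picture viewer there is one more tool, called after ">>>" by a JSON object that holds its "api" and its "payload". arm_command: Moves the arm, as the interface text tells. Its arguments: {"type":"object","properties":{"rows":{"type":"array"},"grip":{"type":"number"},"squeeze":{"type":"number"}},"required":["rows"]}

```bash
mkdir -p pics; cat > h.py <<'E'
import numpy as np, cv2, pickle
from station import sensors, optics, order
def shot(name,tag):
    p=optics.read_camera(name); cv2.imwrite(f'pics/{tag}.png',p['image'][:,:,::-1]); pickle.dump(p,open(f'{tag}.pkl','wb')); return p
def proj(p,X):
    return cv2.projectPoints(np.float64(X).reshape(-1,1,3),np.float64(p['rvec']),np.float64(p['tvec']),np.float64(p['intrinsics']),np.float64(p['D']))[0].reshape(-1,2)
def atz(p,uv,z):
    K=np.float64(p['intrinsics']);n=cv2.undistortPoints(np.float64(uv).reshape(-1,1,2),K,np.float64(p['D'])).reshape(-1,2)
    R=cv2.Rodrigues(np.float64(p['rvec']))[0];t=np.float64(p['tvec']).ravel();C=-R.T@t
    z=np.broadcast_to(z,len(n));d=np.c_[n,np.ones(len(n))]@R
    return C+d*((z-C[2])/d[:,2])[:,None]
def load(t): return pickle.load(open(t+'.pkl','rb'))
def crop(tag,x0,y0,x1,y1,s,out):
    im=cv2.imread(f'pics/{tag}.png')[y0:y1,x0:x1]; cv2.imwrite(f'pics/{out}.png',cv2.resize(im,None,fx=s,fy=s,interpolation=cv2.INTER_CUBIC))
E
python3 - <<'E'
from h import *
for n in('scene','top'):
    p=shot(n,n+'0'); R=cv2.Rodrigues(np.float64(p['rvec']))[0];print(n,(-R.T@np.float64(p['tvec']).ravel()).round(),R.round(2).tolist())
print(sensors.get_obs())
E
```

```text
scene [1268.  131. 1224.] [[-0.23, 0.97, 0.01], [0.8, 0.19, -0.57], [-0.56, -0.12, -0.82]]
top [ 415.  -18. 1221.] [[-0.01, -1.0, -0.0], [-0.99, 0.01, -0.1], [0.1, -0.0, -0.99]]
{'clock': 0.1, 'joints': array([ 1.29195767,  0.46828088, -0.01160977,  1.60353442,  0.00599882,
        1.07140202, -0.05628211]), 'joint_velocities': array([-0.00024795, -0.0023561 ,  0.00075305, -0.00353093, -0.00208943,
       -0.00260592,  0.00020789]), 'joint_efforts': array([ 1.31535711e-03, -5.21652174e+01, -1.22293696e-02, -2.44366926e+01,
       -5.67881064e-02,  1.41115539e-02,  3.14146200e-05]), 'tcp_pos': array([ 151.69287424, -631.50715232,  213.73975517]), 'orientation': array([-3.11823225e+00, -3.69348990e-01,  4.66036637e-04]), 'force': array([-0.14591651, -0.49176367, -1.15612249]), 'torque': array([ 0.02435812, -0.00912403, -0.0248858 ]), 'finger_gap': 92.15379439625548}
```

View pics/scene0.png

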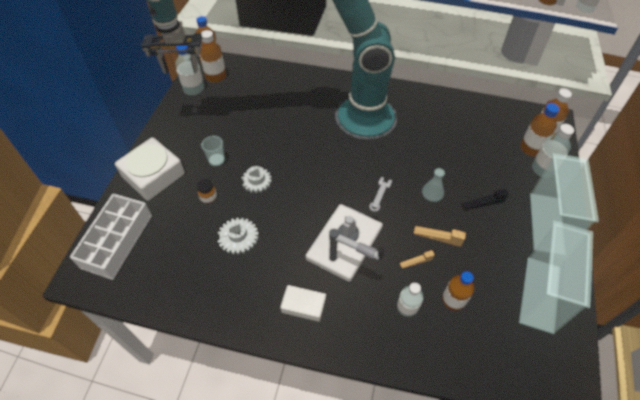

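View pics/top0.png

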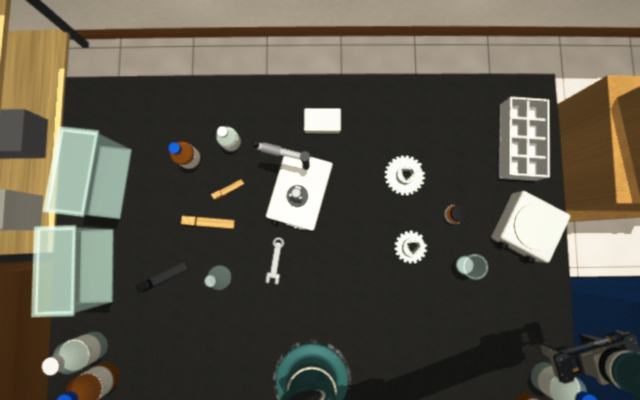

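```bash
python3 - <<'E'
from h import *
crop('top0',130,100,350,300,3.6,'c1'); crop('top0',370,130,490,280,4,'c2'); crop('scene0',290,160,480,300,4,'c3'); crop('scene0',170,120,300,270,4,'c4')
E
```

```text
(no output)
```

View pics/c1.png

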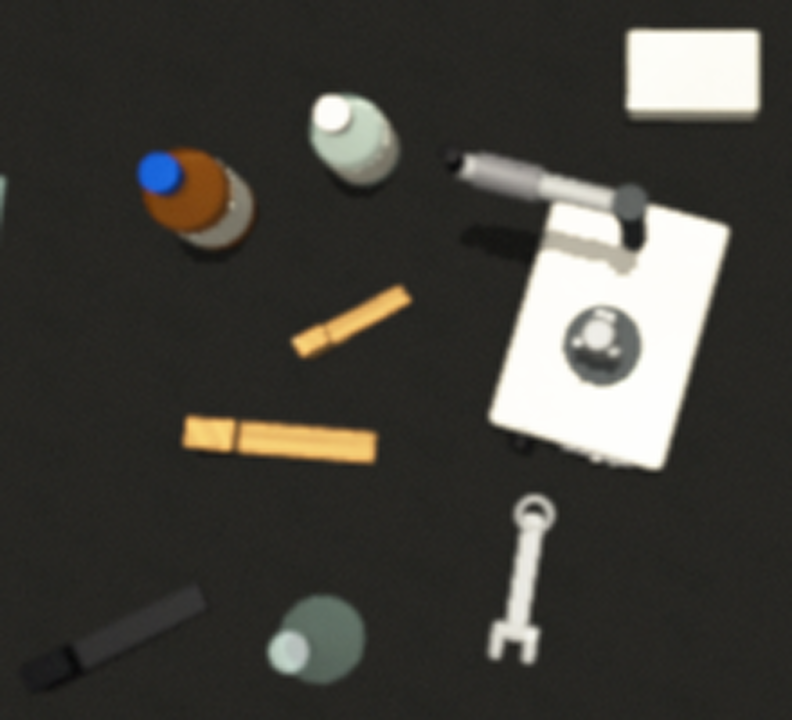

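View pics/c2.png

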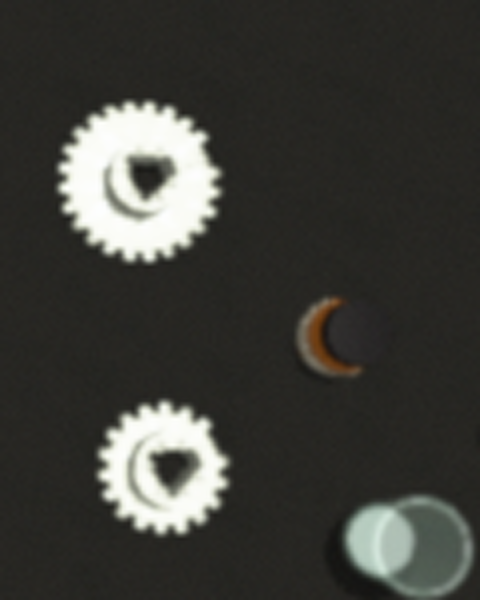

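View pics/c3.png

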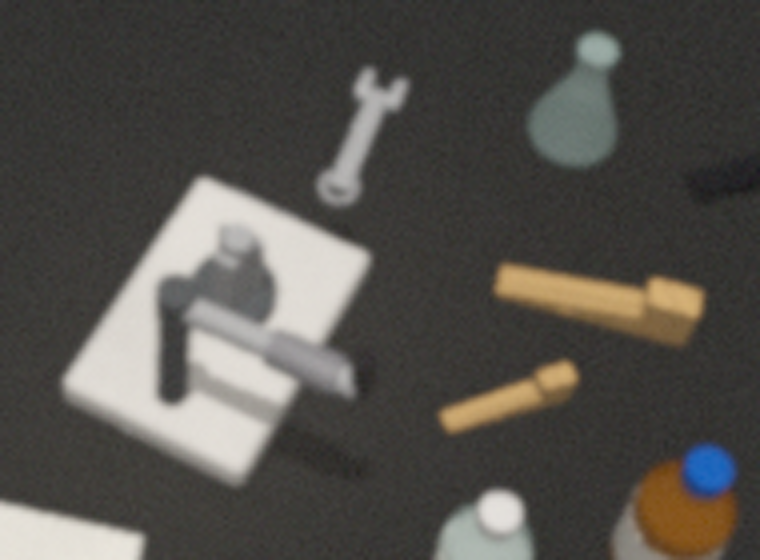

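View pics/c4.png

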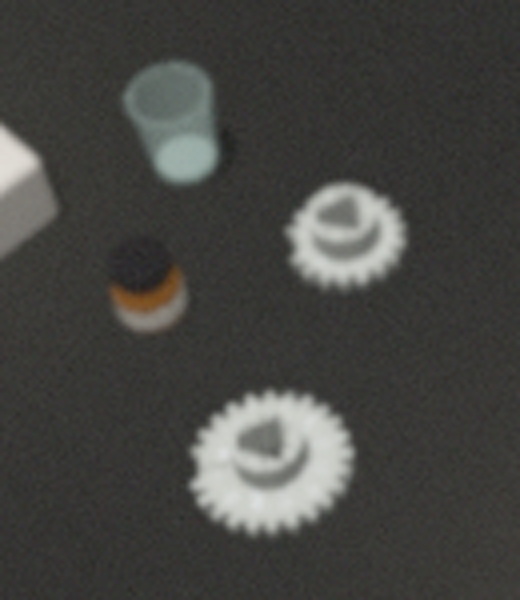

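```bash
cat > fit.py <<'E'
from h import *
from scipy.optimize import minimize
T=load('top0');S=load('scene0')
ang=np.linspace(0,2*np.pi,60,endpoint=False)
def poly_iou(mask,pts):
    m=np.zeros((1600,2560),np.uint8); cv2.fillConvexPoly(m,cv2.convexHull(np.round(pts*4+1.5).astype(np.int32)),1)
    m=cv2.resize(m.astype(np.float32),(640,400),interpolation=cv2.INTER_AREA); return np.abs(m-mask).sum()/m.sum()
def get(p,q,bx,thr):
    g=p['image'].astype(float).min(2); x0,y0,x1,y1=bx; m=np.zeros(g.shape);m[y0:y1,x0:x1]=np.clip((g[y0:y1,x0:x1]-thr+60)/120,0,1);return m
for p,n,bxs in((T,'top',[(260,140,340,240),(375,145,435,205),(385,222,435,270)]),(S,'scene',[(295,195,390,285),(210,210,265,260),(235,158,278,198)])):
  g=p['image'].astype(float).min(2)
  for i,bx in enumerate(bxs):
    x0,y0,x1,y1=bx;sub=g[y0:y1,x0:x1];hi=np.percentile(sub,97);lo=np.percentile(sub,8)
    m=np.zeros(g.shape);m[y0:y1,x0:x1]=np.clip((sub-lo)/(hi-lo)*1.0,0,1)
    c0=atz(p,[[(x0+x1)/2,(y0+y1)/2]],20)[0]
    if i==0:
      def pts(v):
        c,s=np.cos(v[2]),np.sin(v[2]); P=[]
        for z in((38,) if 0 else (0,38)):
          for a,b in((-88,-75),(128,-75),(128,75),(-88,75)): P.append([v[0]+c*a-s*b,v[1]+s*a+c*b,z])
        return proj(p,P)
      best=min((minimize(lambda v:poly_iou(m,pts(v)),[c0[0],c0[1],a],method='Nelder-Mead',options=dict(initial_simplex=[[c0[0],c0[1],a],[c0[0]+15,c0[1],a],[c0[0],c0[1]+15,a],[c0[0],c0[1],a+.15]])) for a in(-.2,-.4,0)),key=lambda r:r.fun)
      print(n,'stand',best.x.round(3),best.fun)
    else:
      r=(60.5,47.5)[i-1]
      def pts(v): return proj(p,[[v[0]+v[2]*np.cos(a),v[1]+v[2]*np.sin(a),z] for a in ang for z in(0,12)])
      mm=m; best=minimize(lambda v:poly_iou(mm,pts(v)),[c0[0],c0[1],r],method='Nelder-Mead',options=dict(initial_simplex=[[c0[0],c0[1],r],[c0[0]+9,c0[1],r],[c0[0],c0[1]+9,r],[c0[0],c0[1],r+4]]))
      print(n,'cog',i,best.x.round(2),best.fun)
# hub top, wedge
print('hubtop T',atz(T,[[130+598/3.6,100+333/3.6]],120).round(1),'seat',atz(T,[[130+602/3.6,100+346/3.6]],50).round(1),'S',atz(S,[[290+238/4,160+237/4]],120).round(1))
print('wedge T block top', atz(T,[[130+211/3.6,100+434/3.6]],46).round(1),'tip',atz(T,[[130+376/3.6,100+447/3.6]],8).round(1))
print('S block top',atz(S,[[290+675/4,160+298/4]],46).round(1),'tip', atz(S,[[290+500/4,160+280/4]],4).round(1))
print('post',atz(T,[[130+630/3.6,100+203/3.6]],178),'knob',atz(T,[[130+454/3.6,100+160/3.6]],203))
E
python3 fit.py
```

```text
top stand [ 5.46341e+02  3.88880e+01 -2.85000e-01] 0.20130032280187327
top cog 1 [ 612.85 -294.08   60.31] 0.21285991267442217
top cog 2 [ 389.97 -305.26   47.62] 0.28141047760532634
scene stand [ 5.42682e+02  4.23890e+01 -2.78000e-01] 0.33183892223334804
scene cog 1 [ 612.74 -290.66   59.86] 0.25486174415071405
scene cog 2 [ 386.86 -303.5    48.74] 0.3095340148860378
hubtop T [[545.9  37.6 120. ]] seat [[543.3  37.8  50. ]] S [[549.2  44.1 120. ]]
wedge T block top [[472.6 362.3  46. ]] tip [[462.5 232.8   8. ]]
S block top [[478.4 371.4  46. ]] tip [[465.5 243.    4. ]]
post [[636.46312667  10.67252382 178.        ]] knob [[664.04565499 138.59364385 203.        ]]
```

```bash
cat > rect.py <<'E'
from h import *
def rect(p,c,z,half=75,n=560,scale=None):
    # world x up, world y left
    g=np.linspace(half,-half,n); X,Y=np.meshgrid(c[0]+g,c[1]+g,indexing='ij')
    uv=proj(p,np.stack([X,Y,np.full_like(X,z)],-1).reshape(-1,3)).reshape(n,n,2).astype(np.float32)
    return cv2.remap(p['image'][:,:,::-1],uv[...,0],uv[...,1],cv2.INTER_CUBIC)
E
python3 - <<'E'
from rect import *
T=load('top0');S=load('scene0')
for c,n in(((613,-292),'big'),((389,-304.5),'small')):
    a=rect(T,c,42 ,40,390);b=rect(S,c,42,40,390);d=rect(T,c,12,70,390);e=rect(S,c,12,70,390)
    for im in(a,b,d,e):
        pass
    o=np.vstack([np.hstack([a,b]),np.hstack([d,e])]); o=cv2.resize(o,(590,590)); cv2.imwrite(f'pics/r_{n}.png',o)
E
```

```text
(no output)
```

View pics/r_big.png

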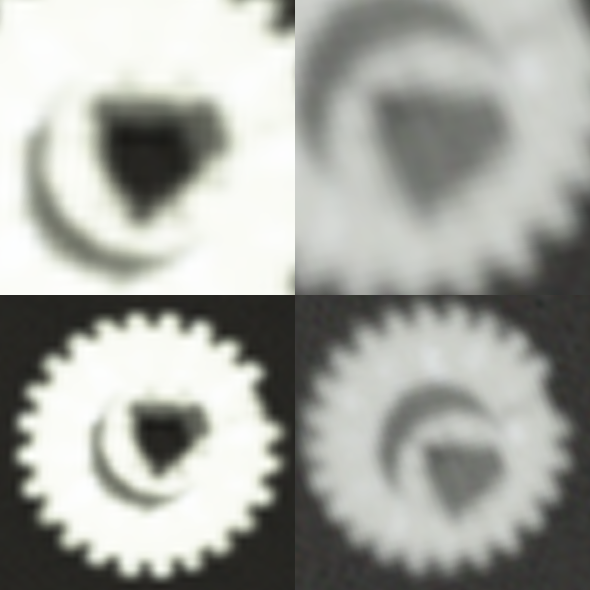

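View pics/r_small.png

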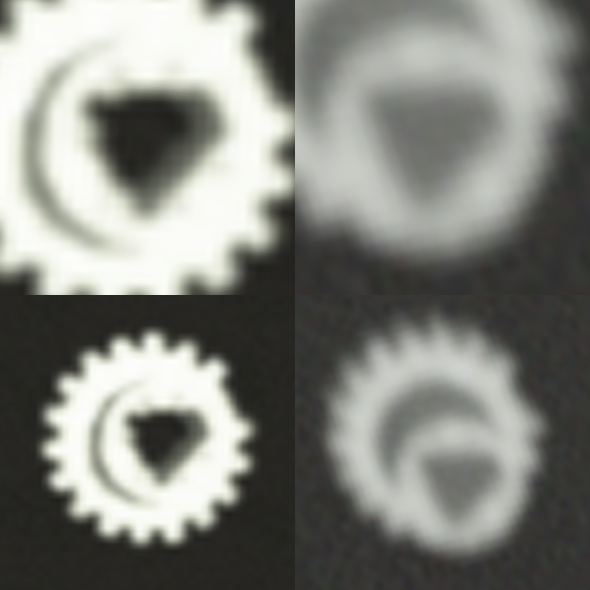

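```bash
python3 - <<'E'
from h import *
from scipy.optimize import minimize
T=load('top0');S=load('scene0')
th=np.radians(np.arange(0,360,1))
for n,c,ro in(('big',{'T':(612.8,-294.1),'S':(612.7,-290.7)},62),('small',{'T':(390,-305.3),'S':(386.9,-303.5)},49)):
  for k,p in(('T',T),('S',S)):
    g=p['image'].astype(np.float32).mean(2);cc=c[k];v=0
    for r in np.arange(ro-5,ro,1):
      uv=proj(p,np.c_[cc[0]+r*np.cos(th),cc[1]+r*np.sin(th),np.full(360,10)]).astype(np.float32)
      v=v+cv2.remap(g,uv[:,:1],uv[:,1:],cv2.INTER_LINEAR).ravel()/5
    w=np.array([np.take(v,range(i-9,i+10),mode='wrap').mean() for i in range(360)])
    print(n,k,'lowest window',[(i if i<180 else i-360,round(float(w[i]))) for i in np.argsort(w)[:3]],'med',np.median(w).round())
    # bore fit at collar top
    def f(q):
      G=np.linspace(-26,26,53);X,Y=np.meshgrid(G,G);R=np.hypot(X,Y);ok=R<25
      a=q[2];x=X*np.cos(a)+Y*np.sin(a);y=-X*np.sin(a)+Y*np.cos(a);ins=R<15.5
      for b,wd in((0,9.5),(2.0944,5),(-2.0944,5)):
        u=x*np.cos(b)+y*np.sin(b);t=-x*np.sin(b)+y*np.cos(b);ins|=(u>0)&(abs(t)<wd)&(R<22)
      uv=proj(p,np.c_[q[0]+X.ravel(),q[1]+Y.ravel(),np.full(X.size,42)]).astype(np.float32)
      I=cv2.remap(g,uv[:,:1],uv[:,1:],cv2.INTER_LINEAR).reshape(X.shape)
      return -np.corrcoef(I[ok],-ins[ok].astype(float))[0,1]
    rs=[]
    for a in np.radians(np.arange(-180,180,15)):
      r=minimize(f,[cc[0],cc[1],a],method='Nelder-Mead',options=dict(initial_simplex=[[cc[0],cc[1],a],[cc[0]+4,cc[1],a],[cc[0],cc[1]+4,a],[cc[0],cc[1],a+.2]]));rs.append((round(r.fun,3),r.x[:2].round(1).tolist(),round(np.degrees(r.x[2]),1)))
    rs.sort();print('  bore',rs[:1],rs[4:5], rs[8:9])
E
```

```text
big T lowest window [(np.int64(-70), 74), (np.int64(-71), 75), (np.int64(-69), 76)] med 165.0
  bore [(np.float64(-0.856), [611.9, -293.1], np.float64(-69.2))] [(np.float64(-0.855), [611.8, -293.0], np.float64(-71.4))] [(np.float64(-0.855), [612.0, -293.1], np.float64(-69.2))]
big S lowest window [(np.int64(-69), 93), (np.int64(-68), 94), (np.int64(-70), 94)] med 154.0
  bore [(np.float64(-0.871), [614.0, -289.4], np.float64(-69.2))] [(np.float64(-0.871), [614.1, -289.3], np.float64(-69.7))] [(np.float64(-0.853), [613.8, -290.6], np.float64(50.3))]
small T lowest window [(np.int64(-64), 84), (np.int64(-63), 84), (np.int64(-65), 85)] med 160.0
  bore [(np.float64(-0.861), [390.6, -304.8], np.float64(-63.0))] [(np.float64(-0.86), [390.6, -304.9], np.float64(-63.0))] [(np.float64(-0.833), [390.6, -305.9], np.float64(59.8))]
small S lowest window [(np.int64(-60), 105), (np.int64(-59), 105), (np.int64(-61), 106)] med 159.0
  bore [(np.float64(-0.843), [391.9, -301.0], np.float64(-65.6))] [(np.float64(-0.843), [392.0, -301.0], np.float64(-65.5))] [(np.float64(-0.826), [391.8, -302.0], np.float64(54.9))]
```

```bash
cat > plan.py <<'E'
import sys,json
from h import *
def psi(o):
    R=cv2.Rodrigues(np.float64(o))[0]; return np.degrees(np.arctan2(R[1,0],R[0,0])),R
if __name__=='__main__':
    o=sensors.get_obs();p0,R=psi(o['orientation']);pos=o['tcp_pos']
    tgt=np.array(list(map(float,sys.argv[1:4])));pt=float(sys.argv[4]);n=int(sys.argv[5]) if len(sys.argv)>5 else 0
    d=tgt-pos;dp=(pt-p0+180)%360-180
    n=n or int(max(np.ceil(max(abs(d))/38),np.ceil(np.linalg.norm(d)/50),np.ceil(abs(dp)/5.9),1))
    tw=round(-dp/n/6,2);p=p0;rows=[]
    for i in range(n):
        a=np.radians(p);w=d/n
        rows.append([[round((w[0]*np.cos(a)+w[1]*np.sin(a))/40,2),round((w[0]*np.sin(a)-w[1]*np.cos(a))/40,2),round(-w[2]/40,2)],tw]);p-=tw*6
    print('t',round(o['clock'],2),'pos',pos.round(1),'psi',round(p0,2),'tilt',np.degrees(np.arccos(-R[2,2])).round(2),'F',o['force'].round(1),'gap',round(o['finger_gap'],1),'j7',round(o['joints'][6],2));print(json.dumps(rows))
E
python3 plan.py 612.5 -292 150 20
```

```text
t 0.1 pos [ 151.7 -631.5  213.7] psi 13.51 tilt 0.09 F [-0.1 -0.5 -1.2] gap 92.2 j7 -0.06
[[[1.01, -0.43, 0.12], -0.08], [[1.02, -0.42, 0.12], -0.08], [[1.02, -0.41, 0.12], -0.08], [[1.02, -0.4, 0.12], -0.08], [[1.03, -0.39, 0.12], -0.08], [[1.03, -0.38, 0.12], -0.08], [[1.03, -0.38, 0.12], -0.08], [[1.04, -0.37, 0.12], -0.08], [[1.04, -0.36, 0.12], -0.08], [[1.04, -0.35, 0.12], -0.08], [[1.05, -0.34, 0.12], -0.08], [[1.05, -0.33, 0.12], -0.08], [[1.05, -0.32, 0.12], -0.08]]
```

>>> {"api": "arm_command", "payload": {"rows": [[[0.94,-0.4,0.11],-0.08],[[0.94,-0.39,0.11],-0.08],[[0.95,-0.38,0.11],-0.08],[[0.95,-0.37,0.11],-0.08],[[0.95,-0.36,0.11],-0.08],[[0.96,-0.36,0.11],-0.08],[[0.96,-0.35,0.11],-0.08],[[0.96,-0.34,0.11],-0.08],[[0.96,-0.34,0.11],-0.08],[[0.97,-0.33,0.11],-0.08],[[0.97,-0.32,0.11],-0.08],[[0.97,-0.31,0.11],-0.08],[[0.97,-0.31,0.11],-0.08],[[0.97,-0.3,0.11],-0.08],[[0,0,0],0]], "grip": 0, "squeeze": 25}}

```text
clock: 1.98
tcp_pos: [613.1, -287.6, 151.8]
orientation: [-3.088, -0.561, -0.001]
force: [-0.7, -1.1, -0.3]
finger_gap: 92.0
```

```bash
sed -i 's/np.linalg.norm(d)\/50/np.linalg.norm(d)\/40/' plan.py; python3 plan.py 612.5 -292 15 20
```

```text
t 1.98 pos [ 613.1 -287.6  151.8] psi 20.58 tilt 0.16 F [-0.7 -1.1 -0.3] gap 92.0 j7 -0.9
[[[-0.01, 0.02, 0.85], 0.02], [[-0.01, 0.02, 0.85], 0.02], [[-0.01, 0.02, 0.85], 0.02], [[-0.01, 0.02, 0.85], 0.02]]
```

>>> {"api": "arm_command", "payload": {"rows": [[[-0.01,0.02,0.85],0.02],[[-0.01,0.02,0.85],0.02],[[-0.01,0.03,0.85],0.02],[[-0.01,0.03,0.85],0.02],[[0,0,0],0]]}}

```text
clock: 2.6
tcp_pos: [609.4, -297.5, 15.5]
orientation: [-3.095, -0.537, 0.003]
force: [-0.1, 0.3, -0.2]
finger_gap: 92.0
```

>>> {"api": "arm_command", "payload": {"rows": [[[0,0,0],0],[[0,0,0],0],[[0,0,0],0],[[0,0,0],0],[[0,0,0],0]], "grip": 1, "squeeze": 10}}

```text
clock: 3.22
tcp_pos: [610.4, -295.4, 17.2]
orientation: [-3.094, -0.539, 0.001]
force: [-2.3, 3.4, 2.8]
finger_gap: 55.6
```

```bash
python3 plan.py 612.5 -292 15 110;python3 -c "
from h import *
shot('top','t1');shot('scene','s1');crop('top','' and 0 or 370,130,490,280,4,'x') if 0 else crop('t1',360,120,480,230,4,'c5');crop('s1',190,170,310,270,4,'c6')"
```

```text
t 3.23 pos [ 610.4 -295.4   17.2] psi 19.78 tilt 0.08 F [-2.3  3.4  2.8] gap 55.6 j7 -0.93
[[[0.0, -0.0, 0.0], -0.94], [[0.01, -0.0, 0.0], -0.94], [[0.01, -0.0, 0.0], -0.94], [[0.01, -0.0, 0.0], -0.94], [[0.01, -0.0, 0.0], -0.94], [[0.01, -0.0, 0.0], -0.94], [[0.01, -0.0, 0.0], -0.94], [[0.01, 0.0, 0.0], -0.94], [[0.01, 0.0, 0.0], -0.94], [[0.01, 0.0, 0.0], -0.94], [[0.01, 0.0, 0.0], -0.94], [[0.01, 0.0, 0.0], -0.94], [[0.01, 0.0, 0.0], -0.94], [[0.01, 0.0, 0.0], -0.94], [[0.0, 0.0, 0.0], -0.94], [[0.0, 0.0, 0.0], -0.94]]
```

View pics/c6.png

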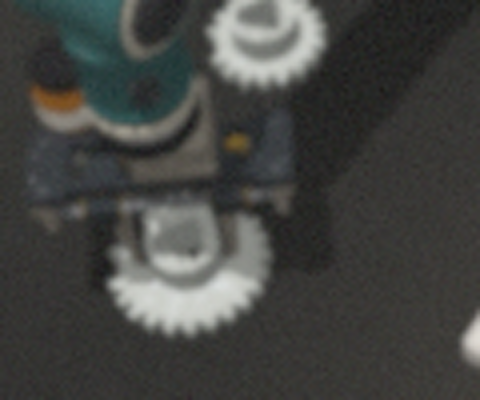

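>>> {"api": "arm_command", "payload": {"rows": [[[0,0,0],0],[[0,0,0],-0.5],[[0,0,0],-1],[[0,0,0],-1],[[0,0,0],-1],[[0,0,0],-1],[[0,0,0],-1],[[0,0,0],-1],[[0,0,0],-1],[[0,0,0],-1],[[0,0,0],-1],[[0,0,0],-1],[[0,0,0],-1],[[0,0,0],-1],[[0,0,0],-1],[[0,0,0],-1],[[0,0,0],-0.53],[[0,0,0],0]], "grip": 0}}

```text
clock: 5.58
tcp_pos: [610.6, -297.4, 16.6]
orientation: [1.805, 2.57, -0.0]
force: [0.6, 0.7, 0.1]
finger_gap: 92.0
```

>>> {"api": "arm_command", "payload": {"rows": [[[0,0,0],0],[[0,0,0],0],[[0,0,0],0],[[0,0,0],0],[[0,0,0],0]], "grip": 1, "squeeze": 35}}

```text
clock: 6.2
tcp_pos: [611.1, -296.0, 17.1]
orientation: [1.803, 2.572, 0.001]
force: [0.9, 0.9, -0.1]
finger_gap: 55.6
```

```bash
python3 plan.py 546 40 190 163.8
```

```text
t 6.2 pos [ 611.1 -296.    17.1] psi 109.94 tilt 0.05 F [ 0.9  0.9 -0.1] gap 55.6 j7 0.38
[[[0.85, 0.13, -0.43], -0.9], [[0.83, 0.21, -0.43], -0.9], [[0.81, 0.29, -0.43], -0.9], [[0.77, 0.36, -0.43], -0.9], [[0.74, 0.44, -0.43], -0.9], [[0.69, 0.5, -0.43], -0.9], [[0.64, 0.57, -0.43], -0.9], [[0.59, 0.62, -0.43], -0.9], [[0.52, 0.68, -0.43], -0.9], [[0.46, 0.72, -0.43], -0.9]]
```

>>> {"api": "arm_command", "payload": {"rows": [[[0,0,-0.8],0],[[0,0,-1],0],[[0.7,0.1,-0.8],-0.9],[[0.83,0.2,-0.4],-0.9],[[0.81,0.28,-0.3],-0.9],[[0.77,0.36,-0.2],-0.9],[[0.74,0.43,0],-0.9],[[0.69,0.5,0],-0.9],[[0.64,0.56,0],-0.9],[[0.59,0.62,0],-0.9],[[0.52,0.67,0],-0.9],[[0.4,0.66,0],-0.87],[[0,0,0],0],[[0,0,0],0]]}}

```text
clock: 7.95
tcp_pos: [546.4, 29.3, 156.8]
orientation: [0.443, 3.11, -0.001]
force: [0.1, -0.7, -3.2]
finger_gap: 55.5
```

```bash
python3 plan.py 544.5 36.5 150 163.8
```

```text
t 7.95 pos [546.4  29.3 156.8] psi 163.78 tilt 0.04 F [ 0.1 -0.7 -3.2] gap 55.5 j7 0.74
[[[0.1, 0.16, 0.17], -0.0]]
```

>>> {"api": "arm_command", "payload": {"rows": [[[0.1,0.16,0],0],[[0,0,0],0],[[0,0,0],0]]}}

```text
clock: 8.32
tcp_pos: [544.3, 36.4, 156.9]
orientation: [0.445, 3.11, -0.0]
force: [0.7, 1.0, -3.8]
finger_gap: 56.1
```

```bash
python3 plan.py 544.5 36.5 150 163.8; python3 -c "
from h import *
shot('top','t2');shot('scene','s2');crop('t2',220,100,400,240,4,'c7');crop('s2',280,130,430,290,4,'c8')"
```

```text
t 8.32 pos [544.3  36.4 156.9] psi 163.72 tilt 0.01 F [ 0.7  1.  -3.8] gap 56.1 j7 0.73
[[[-0.0, 0.01, 0.17], -0.01]]
```

View pics/c7.png

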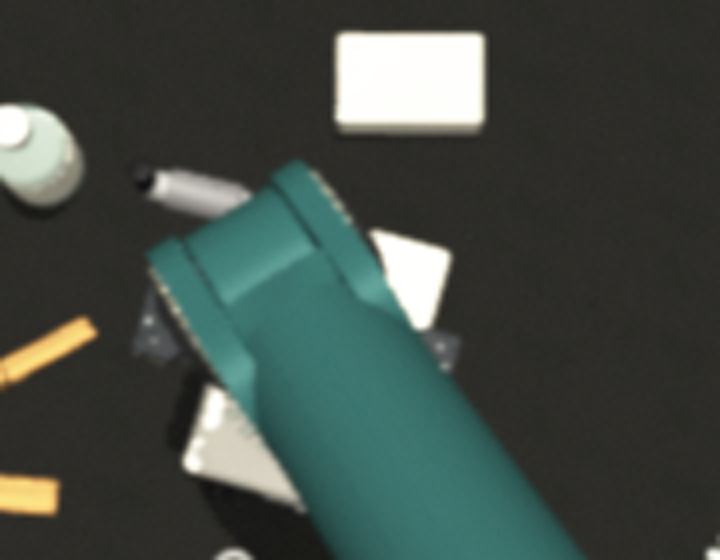

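View pics/c8.png

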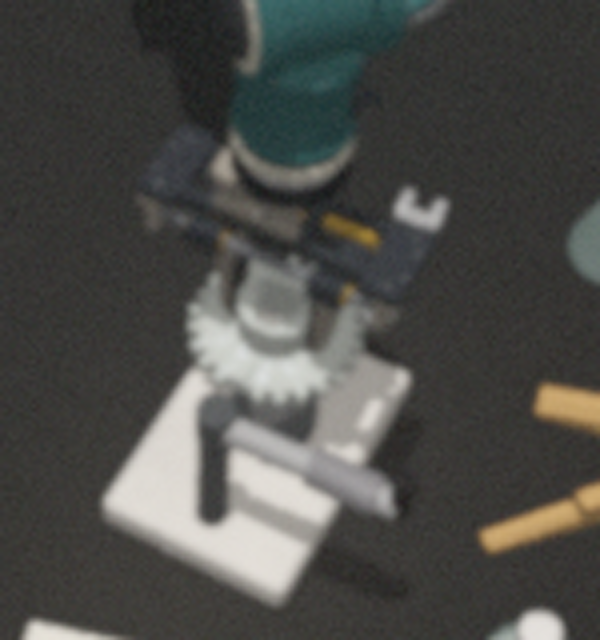

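>>> {"api": "arm_command", "payload": {"rows": [[[0,0.01,0.3],0],[[0,0,0.1],0],[[0,0,0.08],0],[[0,0,0.06],0],[[0,0,0.05],0],[[0,0,0],0]]}}

```text
clock: 9.18
tcp_pos: [545.8, 38.1, 134.1]
orientation: [0.443, 3.107, 0.003]
force: [3.0, 1.1, 0.9]
finger_gap: 55.4
```

>>> {"api": "arm_command", "payload": {"rows": [[[-0.03,0.03,0.04],0],[[0,0,0.06],0],[[0,0,0.06],0],[[0,0,0.06],0],[[0,0,0],0]]}}

```text
clock: 9.8
tcp_pos: [547.8, 38.7, 124.6]
orientation: [0.443, 3.106, 0.004]
force: [7.7, 4.1, -3.1]
finger_gap: 55.7
```

>>> {"api": "arm_command", "payload": {"rows": [[[-0.04,0.04,0.1],0],[[0,0,0.2],0],[[0,0,0.2],0],[[0,0,0],0]]}}

```text
clock: 10.3
tcp_pos: [548.5, 38.8, 103.4]
orientation: [0.444, 3.109, 0.001]
force: [8.1, 2.0, -7.6]
finger_gap: 55.7
```

>>> {"api": "arm_command", "payload": {"rows": [[[-0.05,0.03,0.2],0],[[0,0,0.3],0],[[0,0,0.2],0],[[0,0,0],0]]}}

```text
clock: 10.8
tcp_pos: [548.8, 39.4, 75.3]
orientation: [-0.443, -3.107, 0.001]
force: [0.5, -0.6, -3.1]
finger_gap: 55.9
```

>>> {"api": "arm_command", "payload": {"rows": [[[0,0,0.15],0],[[0,0,0.06],0],[[0,0,0.04],0],[[0,0,0],0]]}}

```text
clock: 11.3
tcp_pos: [549.6, 39.4, 67.1]
orientation: [-0.444, -3.109, 0.002]
force: [-4.0, -0.5, 3.8]
finger_gap: 55.9
```

>>> {"api": "arm_command", "payload": {"rows": [[[0,0,0],0],[[0,0,0],0],[[0,0,0],0],[[0,0,-0.8],0],[[0,0,-1],0],[[0,0,-0.8],0],[[0,0,0],0]], "grip": 0}}

```text
clock: 12.18
tcp_pos: [551.7, 40.0, 172.8]
orientation: [0.444, 3.105, 0.001]
force: [-0.6, -0.3, -0.5]
finger_gap: 92.1
```

```bash
python3 plan.py 388.7 -306.5 130 27 23; python3 -c "
from h import *
shot('scene','s3');crop('s3',280,130,430,290,4,'c9')"
```

```text
t 12.18 pos [551.7  40.  172.8] psi 163.73 tilt 0.28 F [-0.6 -0.3 -0.5] gap 92.1 j7 0.73
[[[0.06, -0.41, 0.05], 0.99], [[0.02, -0.42, 0.05], 0.99], [[-0.02, -0.42, 0.05], 0.99], [[-0.06, -0.41, 0.05], 0.99], [[-0.11, -0.4, 0.05], 0.99], [[-0.15, -0.39, 0.05], 0.99], [[-0.19, -0.37, 0.05], 0.99], [[-0.22, -0.35, 0.05], 0.99], [[-0.26, -0.33, 0.05], 0.99], [[-0.29, -0.3, 0.05], 0.99], [[-0.32, -0.26, 0.05], 0.99], [[-0.35, -0.23, 0.05], 0.99], [[-0.37, -0.19, 0.05], 0.99], [[-0.39, -0.15, 0.05], 0.99], [[-0.4, -0.11, 0.05], 0.99], [[-0.41, -0.07, 0.05], 0.99], [[-0.42, -0.03, 0.05], 0.99], [[-0.42, 0.01, 0.05], 0.99], [[-0.41, 0.06, 0.05], 0.99], [[-0.4, 0.1, 0.05], 0.99], [[-0.39, 0.14, 0.05], 0.99], [[-0.37, 0.18, 0.05], 0.99], [[-0.35, 0.22, 0.05], 0.99]]
```

View pics/c9.png

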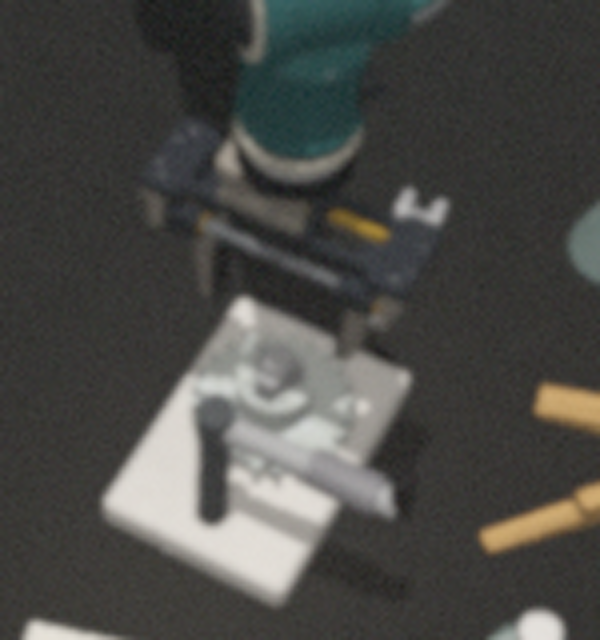

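>>> {"api": "arm_command", "payload": {"rows": [[[0.06,-0.41,0.05],0.99],[[0.02,-0.42,0.05],0.99],[[-0.02,-0.42,0.05],0.99],[[-0.06,-0.41,0.05],0.99],[[-0.11,-0.4,0.05],0.99],[[-0.15,-0.39,0.05],0.99],[[-0.19,-0.37,0.05],0.99],[[-0.22,-0.35,0.05],0.99],[[-0.26,-0.33,0.05],0.99],[[-0.29,-0.3,0.05],0.99],[[-0.32,-0.26,0.05],0.99],[[-0.35,-0.23,0.05],0.99],[[-0.37,-0.19,0.05],0.99],[[-0.39,-0.15,0.05],0.99],[[-0.4,-0.11,0.05],0.99],[[-0.41,-0.07,0.05],0.99],[[-0.42,-0.03,0.05],0.99],[[-0.42,0.01,0.05],0.99],[[-0.41,0.06,0.05],0.99],[[-0.4,0.1,0.05],0.99]]}}

```text
clock: 14.72
tcp_pos: [407.4, -262.4, 129.1]
orientation: [-2.903, -1.195, 0.003]
force: [-0.4, -0.3, 0.5]
finger_gap: 92.1
```

>>> {"api": "arm_command", "payload": {"rows": [[[-0.39,0.14,0.2],0.99],[[-0.37,0.18,0.3],0.99],[[-0.35,0.22,0.3],0.99],[[0,0,0],0],[[0,0,0],0]]}}

```text
clock: 15.35
tcp_pos: [387.8, -306.3, 98.2]
orientation: [-3.052, -0.74, 0.001]
force: [0.6, -0.5, -0.0]
finger_gap: 92.2
```

```bash
python3 plan.py 388.7 -306.5 17 27 3
```

```text
t 15.35 pos [ 387.8 -306.3   98.2] psi 27.27 tilt 0.06 F [ 0.6 -0.5 -0. ] gap 92.2 j7 -0.65
[[[0.01, 0.0, 0.68], 0.01], [[0.01, 0.0, 0.68], 0.01], [[0.01, 0.0, 0.68], 0.01]]
```

>>> {"api": "arm_command", "payload": {"rows": [[[0.01,0,0.68],0.02],[[0.01,0,0.68],0.02],[[0.01,0,0.68],0],[[0,0,0],0]]}}

```text
clock: 15.85
tcp_pos: [388.2, -305.0, 15.9]
orientation: [-3.052, -0.733, 0.003]
force: [-0.2, 0.5, 0.1]
finger_gap: 92.0
```

>>> {"api": "arm_command", "payload": {"rows": [[[0,0,0],0],[[0,0,0],0],[[0,0,0],0],[[0,0,0],0],[[0,0,0],0]], "grip": 1, "squeeze": 10}}

```text
clock: 16.48
tcp_pos: [388.6, -306.4, 17.5]
orientation: [-3.055, -0.73, 0.001]
force: [-1.4, 1.7, 6.3]
finger_gap: 56.1
```

>>> {"api": "arm_command", "payload": {"rows": [[[0,0,0],0],[[0,0,0],-0.5],[[0,0,0],-1],[[0,0,0],-1],[[0,0,0],-1],[[0,0,0],-1],[[0,0,0],-1],[[0,0,0],-1],[[0,0,0],-1],[[0,0,0],-1],[[0,0,0],-1],[[0,0,0],-1],[[0,0,0],-1],[[0,0,0],-1],[[0,0,0],-1],[[0,0,0],-1],[[0,0,0],-0.5],[[0,0,0],0]], "grip": 0}}

```text
clock: 18.73
tcp_pos: [388.8, -306.8, 16.8]
orientation: [1.645, 2.676, 0.0]
force: [-0.2, 0.5, 0.1]
finger_gap: 91.9
```

>>> {"api": "arm_command", "payload": {"rows": [[[0,0,0],0],[[0,0,0],0],[[0,0,0],0],[[0,0,0],0],[[0,0,0],0]], "grip": 1, "squeeze": 35}}

```text
clock: 19.35
tcp_pos: [389.3, -306.3, 17.0]
orientation: [1.643, 2.677, 0.001]
force: [1.5, 0.3, 0.0]
finger_gap: 55.8
```

```bash
python3 plan.py 549.2 39.3 165 163.8 10; python3 -c "
from h import *
shot('scene','s4');crop('s4',190,120,310,220,5,'c10')"
```

```text
t 19.35 pos [ 389.3 -306.3   17. ] psi 116.91 tilt 0.05 F [1.5 0.3 0. ] gap 55.8 j7 0.53
[[[0.59, 0.75, -0.37], -0.78], [[0.53, 0.79, -0.37], -0.78], [[0.46, 0.83, -0.37], -0.78], [[0.39, 0.87, -0.37], -0.78], [[0.32, 0.9, -0.37], -0.78], [[0.24, 0.92, -0.37], -0.78], [[0.17, 0.94, -0.37], -0.78], [[0.09, 0.95, -0.37], -0.78], [[0.01, 0.95, -0.37], -0.78], [[-0.06, 0.95, -0.37], -0.78]]
```

View pics/c10.png

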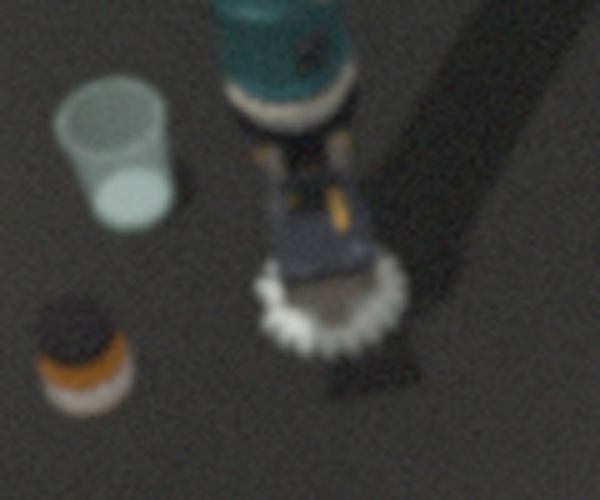

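>>> {"api": "arm_command", "payload": {"rows": [[[0,0,-0.8],0],[[0,0,-1],0],[[0.59,0.75,-0.8],-0.78],[[0.53,0.79,-0.5],-0.78],[[0.46,0.83,-0.5],-0.78],[[0.39,0.87,0],-0.78],[[0.32,0.9,0],-0.78],[[0.24,0.92,0],-0.78],[[0.17,0.94,0],-0.78],[[0.09,0.95,0],-0.78],[[0.01,0.95,0],-0.78],[[-0.06,0.9,0],-0.78],[[0,0,0],0],[[0,0,0],0]]}}

```text
clock: 21.15
tcp_pos: [547.3, 36.1, 160.1]
orientation: [-0.447, -3.108, 0.003]
force: [-0.4, -0.6, -3.1]
finger_gap: 55.6
```

```bash
python3 plan.py 549.2 39.3 142 163.8 2
```

```text
t 21.15 pos [547.3  36.1 160.1] psi 163.63 tilt 0.15 F [-0.4 -0.6 -3.1] gap 55.6 j7 0.67
[[[-0.01, 0.05, 0.23], -0.01], [[-0.01, 0.05, 0.23], -0.01]]
```

>>> {"api": "arm_command", "payload": {"rows": [[[-0.01,0.04,0.23],-0.01],[[-0.01,0.04,0.2],-0.01],[[0,0,0],0],[[0,0,0.1],0],[[0,0,0.1],0],[[0,0,0],0]]}}

```text
clock: 21.9
tcp_pos: [549.6, 40.0, 135.4]
orientation: [-0.442, -3.11, 0.0]
force: [-0.3, 0.8, -3.4]
finger_gap: 55.5
```

>>> {"api": "arm_command", "payload": {"rows": [[[0,0,0.1],0],[[0,0,0.1],0],[[0,0,0.1],0],[[0,0,0.1],0],[[0,0,0],0]]}}

```text
clock: 22.52
tcp_pos: [549.5, 40.0, 119.2]
orientation: [-0.442, -3.109, 0.0]
force: [-1.9, -0.2, -3.2]
finger_gap: 55.7
```

>>> {"api": "arm_command", "payload": {"rows": [[[0,0,0.15],0],[[0,0,0.07],0],[[0,0,0.06],0],[[0,0,0.03],0],[[0,0,0],0]]}}

```text
clock: 23.15
tcp_pos: [549.6, 40.2, 109.0]
orientation: [-0.442, -3.11, 0.003]
force: [-9.1, -2.2, 13.9]
finger_gap: 55.7
```

>>> {"api": "arm_command", "payload": {"rows": [[[0,0,0],0],[[0,0,0],0],[[0,0,0],0],[[0,0,-0.8],0],[[0,0,-1],0],[[0,0,-1],0],[[0,0,-0.4],0],[[0,0,0],0]], "grip": 0}}

```text
clock: 24.15
tcp_pos: [550.3, 39.9, 235.6]
orientation: [0.443, 3.109, -0.0]
force: [0.4, 0.2, 0.0]
finger_gap: 92.1
```

```bash
python3 plan.py 698.8 143.5 235 168 ; python3 -c "
from h import *
T=shot('top','t5');p=shot('scene','s5');crop('s5',280,130,430,290,4,'c11')
S=load('scene0');T=load('top0')
print('bottle',atz(T,[[228,139]],130))
for z in(203,):print(proj(T,[[668.5,144.8,z],[640.4,12.8,178]]),proj(S,[[668.5,144.8,z],[640.4,12.8,178]]))"
```

```text
t 24.15 pos [550.3  39.9 235.6] psi 163.78 tilt 0.08 F [0.4 0.2 0. ] gap 92.1 j7 0.74
[[[-0.57, 0.7, 0.0], -0.14], [[-0.58, 0.7, 0.0], -0.14], [[-0.59, 0.69, 0.0], -0.14], [[-0.6, 0.68, 0.0], -0.14], [[-0.61, 0.67, 0.0], -0.14]]
bottle [[698.29181712 229.56422781 130.        ]]
[[253.77475353 142.805733  ]
 [304.20321322 154.95402296]] [[380.5787921  247.29339272]
 [332.30602743 233.02168102]]
```

View pics/c11.png

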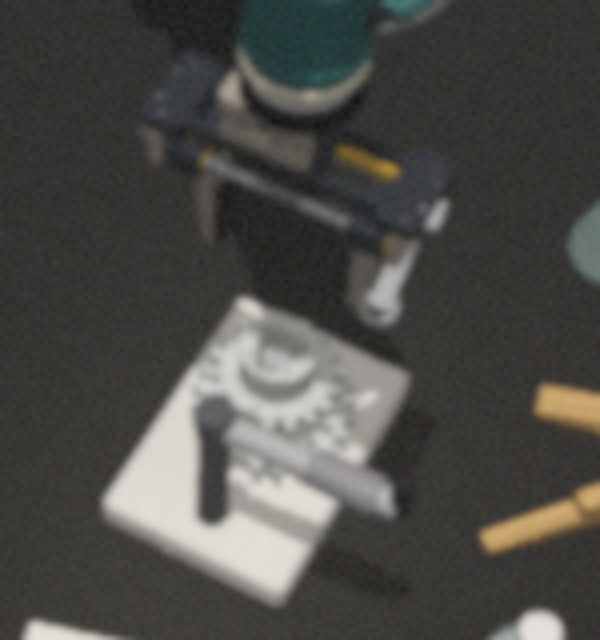

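>>> {"api": "arm_command", "payload": {"rows": [[[-0.57,0.7,0],-0.14],[[-0.58,0.7,0],-0.14],[[-0.59,0.69,0],-0.14],[[-0.6,0.68,0],-0.14],[[-0.61,0.67,0],-0.14],[[0,0,0],0],[[0,0,0],0]], "grip": 1}}

```text
clock: 25.12
tcp_pos: [697.6, 143.4, 233.6]
orientation: [-0.327, -3.122, 0.002]
force: [-0.4, 0.6, -0.9]
finger_gap: 24.3
```

```bash
python3 plan.py 698.8 143.5 187 168 2; python3 -c "
from h import *
p=shot('top','t6');crop('t6',200,80,360,220,4,'c12');shot('scene','s6');crop('s6',300,180,440,310,4,'c13')"
```

```text
t 25.12 pos [697.6 143.4 233.6] psi 168.04 tilt 0.17 F [-0.4  0.6 -0.9] gap 24.3 j7 0.7
[[[-0.01, 0.0, 0.58], 0.0], [[-0.01, 0.0, 0.58], 0.0]]
```

View pics/c12.png

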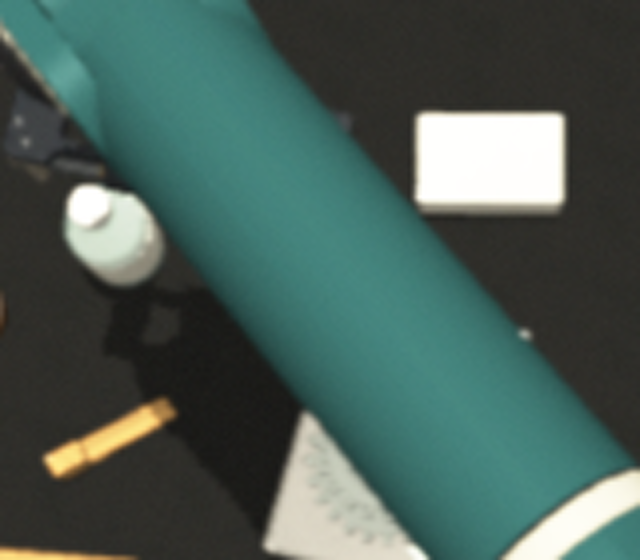

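View pics/c13.png

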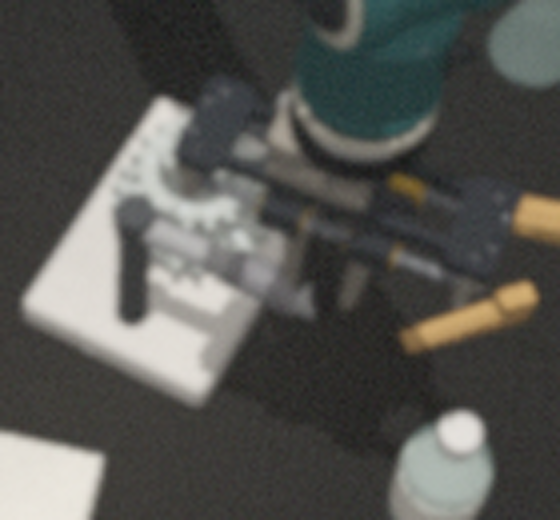

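>>> {"api": "arm_command", "payload": {"rows": [[[-0.01,0,0.58],0],[[-0.01,0,0.58],0],[[0,0,0],0],[[0.25,0,0],0],[[0.34,0.03,0],-0.95],[[0.34,0.03,0],-0.95],[[0.34,0.03,0],-0.95],[[0.34,0.03,0],-0.95],[[0.34,0.03,0],-0.95],[[0,0,0],0]]}}

```text
clock: 26.48
tcp_pos: [621.7, 152.8, 190.0]
orientation: [-0.451, 3.108, -0.0]
force: [0.6, -0.0, 0.3]
finger_gap: 0.4
```

```bash
python3 plan.py 549.2 39.3 187 168 2; python3 -c "
from h import *
shot('scene','s7');crop('s7',300,180,440,310,4,'c14')"
```

```text
t 26.48 pos [621.7 152.8 190. ] psi -163.49 tilt 0.06 F [ 0.6 -0.   0.3] gap 0.4 j7 1.05
[[[1.27, -1.1, 0.04], 2.38], [[0.96, -1.38, 0.04], 2.38]]
```

View pics/c14.png

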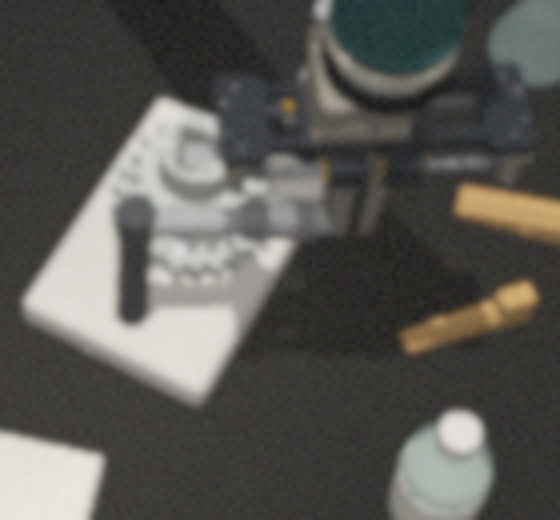

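>>> {"api": "arm_command", "payload": {"rows": [[[0.34,0.03,0],-0.95],[[0.34,0.03,0],-0.95],[[0.34,0.03,0],-0.95],[[0.34,0.03,0],-0.95],[[0.34,0.03,0],-0.95],[[0.34,0.03,0],-0.95],[[0.34,0.03,0],-0.95],[[0.34,0.03,0],-0.95],[[0.3,0.03,0],-0.95],[[0.25,0,0],-0.95],[[0,0,0],0]]}}

```text
clock: 27.9
tcp_pos: [521.5, 77.0, 189.0]
orientation: [-1.875, 2.521, 0.0]
force: [0.4, 0.2, -0.4]
finger_gap: 0.2
```

```bash
python3 plan.py 549.2 39.3 187 253.8 2; python3 -c "
from h import *
shot('scene','s8');crop('s8',300,180,440,310,4,'c15')"
```

```text
t 27.9 pos [521.5  77.  189. ] psi -106.71 tilt 0.01 F [ 0.4  0.2 -0.4] gap 0.2 j7 1.95
[[[0.35, -0.47, 0.02], -0.04], [[0.35, -0.47, 0.02], -0.04]]
```

View pics/c15.png

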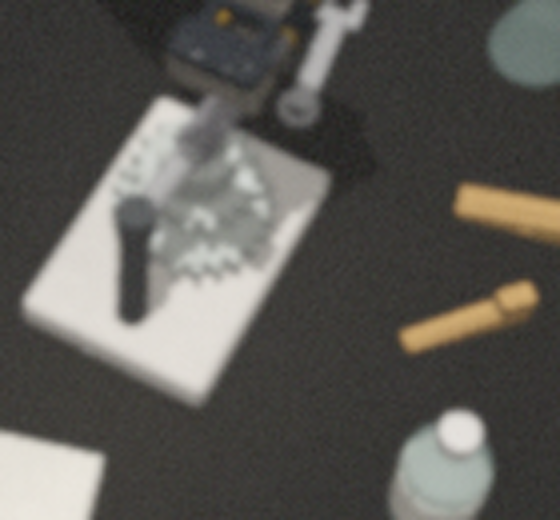

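>>> {"api": "arm_command", "payload": {"rows": [[[0.1,0,0],0],[[0.1,0,0],0],[[0.08,0,0],0],[[0,0,0],0]]}}

```text
clock: 28.45
tcp_pos: [518.0, 67.6, 189.1]
orientation: [-1.879, 2.516, 0.001]
force: [0.3, 3.6, -0.6]
finger_gap: 0.5
```

>>> {"api": "arm_command", "payload": {"rows": [[[0.06,0,0],0],[[0.04,0,0],0],[[0,0,0],0]]}}

```text
clock: 28.82
tcp_pos: [517.9, 67.2, 189.4]
orientation: [-1.878, 2.508, 0.007]
force: [4.1, 12.6, -6.1]
finger_gap: 0.5
```

>>> {"api": "arm_command", "payload": {"rows": [[[-0.4,0,0],0],[[-0.6,0,-0.3],0],[[-0.3,0,-1],0],[[0,0,-0.5],0],[[0,0,0],0]]}}

```text
clock: 29.45
tcp_pos: [532.1, 112.1, 261.6]
orientation: [-1.878, 2.518, -0.003]
force: [-0.1, -0.2, -0.3]
finger_gap: 0.4
```

```bash
python3 - <<'E'
from h import *
from scipy.optimize import minimize
from fit import poly_iou
for t,bx in(('top0',(170,205,245,240)),('scene0',(405,218,475,252))):
    p=load(t);im=p['image'].astype(float);x0,y0,x1,y1=bx
    s=im[...,0]-im[...,2];sub=s[y0:y1,x0:x1]
    m=np.zeros(s.shape);m[y0:y1,x0:x1]=np.clip((sub-15)/60,0,1)
    def pts2(v):
        c,sn=np.cos(v[2]),np.sin(v[2]);f=lambda a,b,z:[v[0]+c*a-sn*b,v[1]+sn*a+c*b,z]
        A=[f(a,b,z) for a in(-20,20) for b in(-12,12) for z in(0,46)];B=[f(a,b,z) for a,h in((20,24),(130,8)) for b in(-12,12) for z in(0,h)]
        return proj(p,A),proj(p,B)
    def cost(v):
        M=np.zeros((1600,2560),np.uint8)
        for q in pts2(v): cv2.fillConvexPoly(M,cv2.convexHull(np.round(q*4+1.5).astype(np.int32)),1)
        M=cv2.resize(M.astype(np.float32),(640,400),interpolation=cv2.INTER_AREA);return abs(M-m).sum()/M.sum()
    v=[473,365,-1.65];r=minimize(cost,v,method='Nelder-Mead',options=dict(initial_simplex=[v,[480,365,-1.65],[473,372,-1.65],[473,365,-1.55]]))
    print(t,r.x.round(2),np.degrees(r.x[2]).round(1),r.fun)
E
python3 -c "
from h import *
shot('top','t9');crop('t9',170,100,350,250,4,'c16')
shot('scene','s9');crop('s9',300,180,480,310,4,'c17')"; python3 plan.py 473 365 235 175
```

```text
top stand [ 5.46341e+02  3.88880e+01 -2.85000e-01] 0.20130032280187327
top cog 1 [ 612.85 -294.08   60.31] 0.21285991267442217
top cog 2 [ 389.97 -305.26   47.62] 0.28141047760532634
scene stand [ 5.42682e+02  4.23890e+01 -2.78000e-01] 0.33183892223334804
scene cog 1 [ 612.74 -290.66   59.86] 0.25486174415071405
scene cog 2 [ 386.86 -303.5    48.74] 0.3095340148860378
hubtop T [[545.9  37.6 120. ]] seat [[543.3  37.8  50. ]] S [[549.2  44.1 120. ]]
wedge T block top [[472.6 362.3  46. ]] tip [[462.5 232.8   8. ]]
S block top [[478.4 371.4  46. ]] tip [[465.5 243.    4. ]]
post [[636.46312667  10.67252382 178.        ]] knob [[664.04565499 138.59364385 203.        ]]
top0 [473.94 366.16  -1.64] -94.0 0.17231756662480816
scene0 [473.71 369.56  -1.65] -94.6 0.14433126660761736
t 29.55 pos [531.2 111.3 259.8] psi -106.58 tilt 0.12 F [ 0.3 -0.9 -1.3] gap 0.5 j7 1.96
[[[-0.4, 0.23, 0.04], 0.93], [[-0.38, 0.27, 0.04], 0.93], [[-0.35, 0.3, 0.04], 0.93], [[-0.32, 0.34, 0.04], 0.93], [[-0.29, 0.37, 0.04], 0.93], [[-0.25, 0.39, 0.04], 0.93], [[-0.21, 0.41, 0.04], 0.93], [[-0.17, 0.43, 0.04], 0.93], [[-0.13, 0.45, 0.04], 0.93], [[-0.08, 0.46, 0.04], 0.93], [[-0.04, 0.46, 0.04], 0.93], [[0.01, 0.46, 0.04], 0.93], [[0.05, 0.46, 0.04], 0.93], [[0.1, 0.45, 0.04], 0.93]]
```

View pics/c16.png

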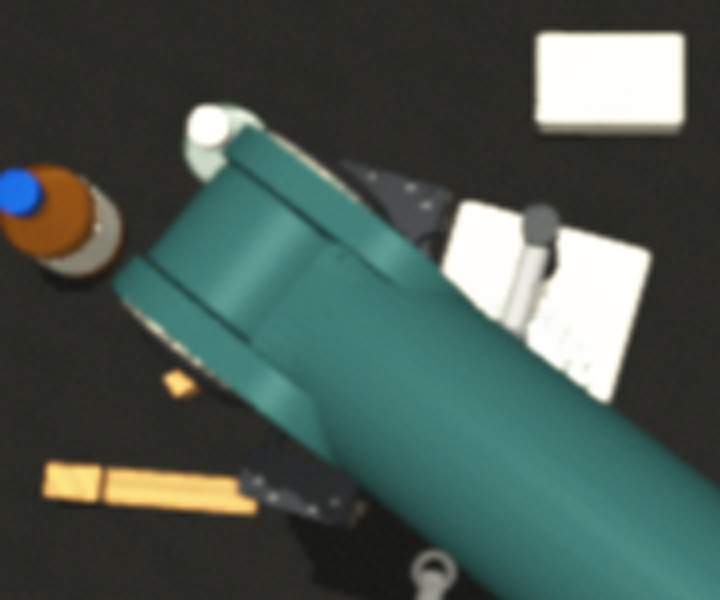

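View pics/c17.png

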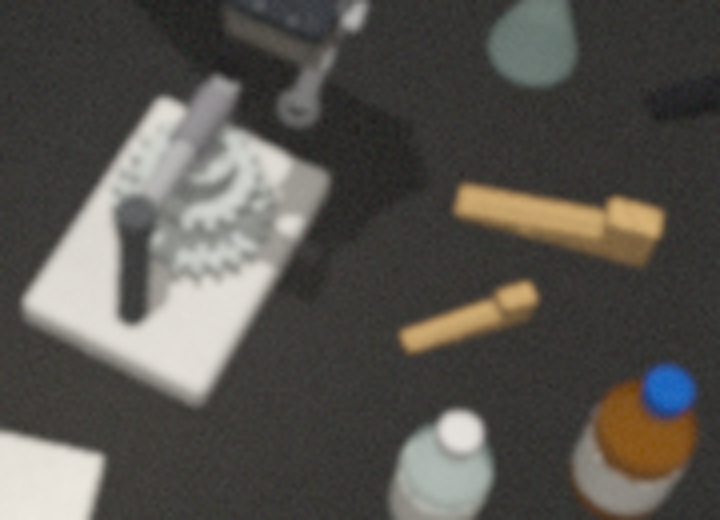

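```bash
python3 plan.py 474 366.5 120 265.7
```

```text
t 29.55 pos [531.2 111.3 259.8] psi -106.58 tilt 0.12 F [ 0.3 -0.9 -1.3] gap 0.5 j7 1.96
[[[-0.71, 0.4, 0.44], -0.26], [[-0.72, 0.38, 0.44], -0.26], [[-0.73, 0.36, 0.44], -0.26], [[-0.74, 0.34, 0.44], -0.26], [[-0.75, 0.32, 0.44], -0.26], [[-0.76, 0.3, 0.44], -0.26], [[-0.77, 0.28, 0.44], -0.26], [[-0.78, 0.26, 0.44], -0.26]]
```

>>> {"api": "arm_command", "payload": {"rows": [[[-0.71,0.4,0],-0.26],[[-0.72,0.38,0.44],-0.26],[[-0.73,0.36,0.44],-0.26],[[-0.74,0.34,0.44],-0.26],[[-0.75,0.32,0.5],-0.26],[[-0.76,0.3,0.6],-0.26],[[-0.77,0.28,0.6],-0.26],[[-0.78,0.26,0.5],-0.26],[[0,0,0],0],[[0,0,0],0]], "grip": 0.3}}

```text
clock: 30.8
tcp_pos: [473.5, 366.2, 119.4]
orientation: [2.14, -2.298, 0.001]
force: [0.6, -1.2, 0.8]
finger_gap: 64.5
```

```bash
python3 plan.py 474 366.5 14 265.7 3;  python3 -c "
from h import *
shot('scene','s10');crop('s10',380,180,500,290,5,'c18')"
```

```text
t 30.8 pos [473.5 366.2 119.4] psi -94.07 tilt 0.1 F [ 0.6 -1.2  0.8] gap 64.5 j7 1.66
[[[-0.0, -0.0, 0.88], 0.01], [[-0.0, -0.0, 0.88], 0.01], [[-0.0, -0.0, 0.88], 0.01]]
```

View pics/c18.png

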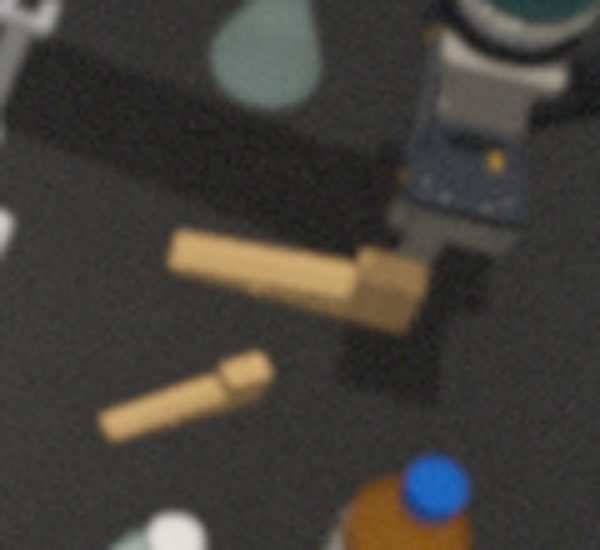

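Three wedges: large pale (top px 208,222), small pale (228,189), black (162,276). The large pale one fits (not black, larger of its colour); the crop shows the gripper over its block. Descend and grip.

>>> {"api": "arm_command", "payload": {"rows": [[[0,0,0.88],0.01],[[0,0,0.88],0.01],[[0,0,0.87],0.01],[[0,0,0],0]]}}

```text
clock: 31.35
tcp_pos: [473.3, 364.9, 13.2]
orientation: [2.133, -2.301, 0.001]
force: [0.4, 0.3, 0.3]
finger_gap: 64.3
```

>>> {"api": "arm_command", "payload": {"rows": [[[0,0,0],0],[[0,0,0],0],[[0,0,0],0],[[0,0,0],0],[[0,0,0],0],[[0,0,0],0]], "grip": 1, "squeeze": 40}}

```text
clock: 32.1
tcp_pos: [473.9, 367.7, 15.5]
orientation: [-2.138, 2.301, -0.001]
force: [1.0, -2.1, 4.7]
finger_gap: 23.6
```

```bash
python3 plan.py 597.2 203 152 253.8; python3 -c "
from h import *
shot('scene','s11');crop('s11',380,180,500,290,5,'c19');shot('top','t11');crop('t11',150,150,270,260,5,'c20')"
```

```text
t 32.1 pos [473.9 367.7  15.5] psi -94.2 tilt 0.06 F [ 1.  -2.1  4.7] gap 23.6 j7 1.58
[[[0.55, -0.48, -0.49], 0.29], [[0.54, -0.5, -0.49], 0.29], [[0.52, -0.52, -0.49], 0.29], [[0.51, -0.53, -0.49], 0.29], [[0.49, -0.55, -0.49], 0.29], [[0.47, -0.56, -0.49], 0.29], [[0.46, -0.57, -0.49], 0.29]]
```

View pics/c19.png

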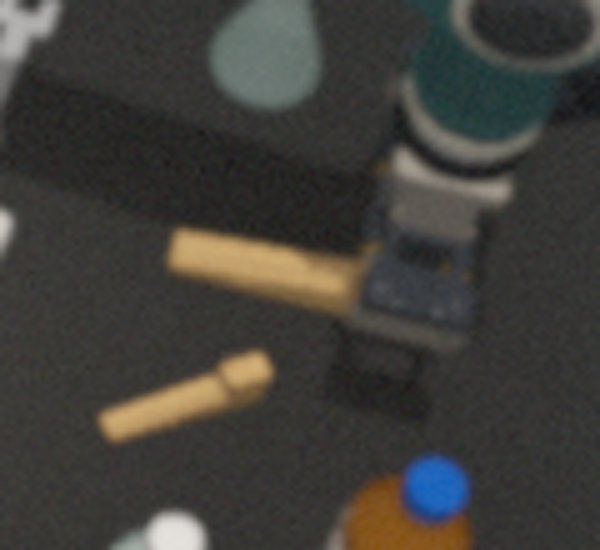

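View pics/c20.png

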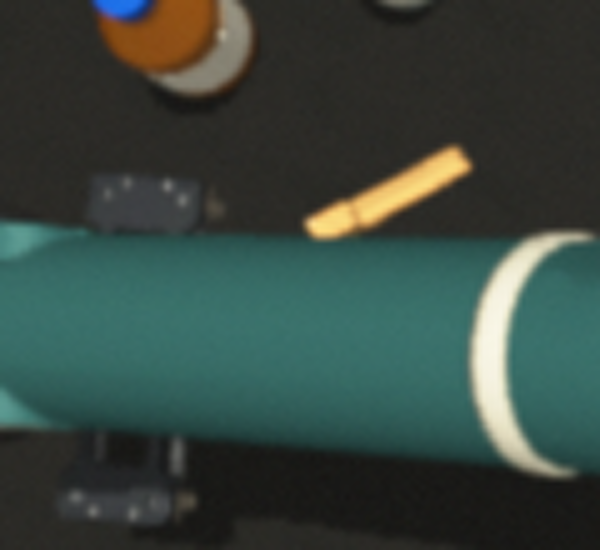

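>>> {"api": "arm_command", "payload": {"rows": [[[0,0,-0.8],0],[[0,0,-1],0],[[0,0,-1],0],[[0.55,-0.48,-0.6],0.29],[[0.54,-0.5,0],0.29],[[0.52,-0.52,0],0.29],[[0.51,-0.53,0],0.29],[[0.49,-0.55,0],0.29],[[0.47,-0.56,0],0.29],[[0.3,-0.57,0],0.29],[[0,0,0],0],[[0,0,0],0]]}}

```text
clock: 33.7
tcp_pos: [597.7, 210.5, 151.0]
orientation: [1.884, -2.514, -0.002]
force: [-0.4, 0.2, -2.3]
finger_gap: 23.4
```

```bash
python3 plan.py 599.4 212.1 152 253.8 1; python3 -c "
from h import *
shot('scene','s12');crop('s12',300,130,450,280,4,'c21')"
```

```text
t 33.7 pos [597.7 210.5 151. ] psi -106.29 tilt 0.07 F [-0.4  0.2 -2.3] gap 23.4 j7 1.83
[[[-0.05, -0.03, -0.03], -0.02]]
```

View pics/c21.png

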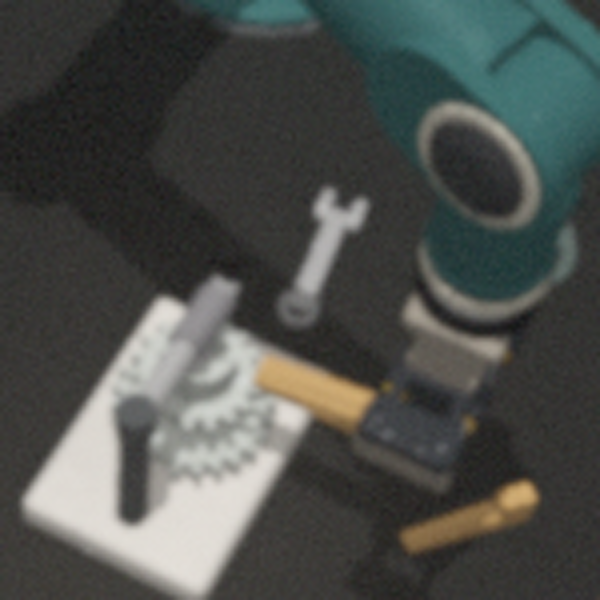

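>>> {"api": "arm_command", "payload": {"rows": [[[0.4,-0.03,0],0],[[0.5,0,0],0],[[0.5,0,0],0],[[0.5,0,0],0],[[0.4,0,0],0],[[0,0,0],0],[[0,0,0.03],0],[[0,0,0],0]]}}

```text
clock: 34.75
tcp_pos: [573.7, 121.8, 149.9]
orientation: [-1.884, 2.514, 0.0]
force: [-0.3, -0.5, -0.9]
finger_gap: 23.5
```

```bash
cat > st.py <<'E'
from plan import *
o=sensors.get_obs();d=o['tcp_pos'][:2]-[549.2,39.3];a=np.radians(-16.2);R=np.array([[np.cos(a),np.sin(a)],[-np.sin(a),np.cos(a)]])
print('t',round(o['clock'],2),'stand xy',(R@d).round(1),'z',o['tcp_pos'][2].round(1),'F stand',(R@o['force'][:2]).round(1),o['force'][2].round(1),'psi',psi(o['orientation'])[0].round(1),'gap',o['finger_gap'].round(1))
E
python3 st.py
```

```text
Traceback (most recent call last):
  File "st.py", line 3, in <module>
    print('t',round(o['clock'],2),'stand xy',(R@d).round(1),'z',o['tcp_pos'][2].round(1),'F stand',(R@o['force'][:2]).round(1),o['force'][2].round(1),'psi',psi(o['orientation'])[0].round(1),'gap',o['finger_gap'].round(1))
                                                                                                                                                                                                    ^^^^^^^^^^^^^^^^^^^^^
AttributeError: 'float' object has no attribute 'round'
```

>>> {"api": "arm_command", "payload": {"rows": [[[0,0,0.03],0],[[0,0,0.02],0],[[0,0,0],0]]}}

```text
clock: 35.12
tcp_pos: [574.0, 121.9, 149.2]
orientation: [-1.883, 2.513, -0.001]
force: [-1.3, -0.2, 7.1]
finger_gap: 23.5
```

```bash
sed -i "s/,o\['finger_gap'\].round(1)/,round(float(o['finger_gap']),1)/" st.py; python3 st.py
```

```text
t 35.12 stand xy [ 0.7 86.3] z 149.2 F stand [-1.2 -0.6] 7.1 psi -106.3 gap 23.5
```

>>> {"api": "arm_command", "payload": {"rows": [[[0.1,0,-0.02],0],[[0.1,0,0],0],[[0.1,0,0],0],[[0.1,0,0],0],[[0.1,0,0],0],[[0.1,0,0],0],[[0,0,0],0]]}}

```text
clock: 36.0
tcp_pos: [568.0, 101.7, 150.2]
orientation: [-1.88, 2.507, 0.005]
force: [2.2, 9.0, 4.9]
finger_gap: 23.6
```

```bash
python3 st.py
```

```text
t 36.0 stand xy [ 0.7 65.1] z 150.2 F stand [-0.4  9.3] 4.9 psi -106.3 gap 23.6
```

>>> {"api": "arm_command", "payload": {"rows": [[[0.1,0,0],0],[[0.1,0,0],0],[[0.1,0,0],0],[[0,0,0],0]]}}

```text
clock: 36.5
tcp_pos: [564.9, 91.6, 150.5]
orientation: [-1.88, 2.504, 0.008]
force: [3.9, 11.7, 4.6]
finger_gap: 23.7
```

```bash
python3 st.py
```

```text
t 36.5 stand xy [ 0.5 54.6] z 150.5 F stand [ 0.5 12.3] 4.6 psi -106.2 gap 23.7
```

>>> {"api": "arm_command", "payload": {"rows": [[[0.08,0,0],0],[[0.08,0,0],0],[[0,0,0],0]]}}

```text
clock: 36.88
tcp_pos: [563.8, 88.1, 150.8]
orientation: [-1.879, 2.499, 0.012]
force: [6.2, 17.4, 1.4]
finger_gap: 23.4
```

```bash
python3 st.py; python3 -c "
from h import *
shot('scene','s13');crop('s13',300,150,420,260,5,'c22')"
```

```text
t 36.88 stand xy [ 0.4 50.9] z 150.8 F stand [ 1.1 18.5] 1.4 psi -106.1 gap 23.4
```

View pics/c22.png

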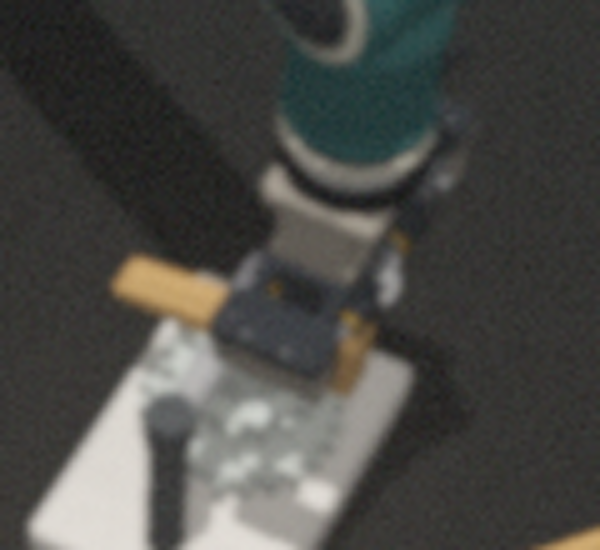

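>>> {"api": "arm_command", "payload": {"rows": [[[-0.05,0,0],0],[[-0.05,0,0],0],[[0,0,0],0]]}}

```text
clock: 37.3
tcp_pos: [563.9, 88.3, 150.1]
orientation: [-1.881, 2.507, 0.006]
force: [1.3, 10.0, 5.0]
finger_gap: 23.7
```

```bash
python3 st.py
```

```text
t 37.3 stand xy [ 0.5 51.1] z 150.1 F stand [-1.5 10. ] 5.0 psi -106.2 gap 23.7
```

Wedge holds; ease a bit more, then open.

>>> {"api": "arm_command", "payload": {"rows": [[[-0.04,0,0],0],[[-0.02,0,0],0],[[0,0,0],0]]}}

```text
clock: 37.67
tcp_pos: [564.1, 88.8, 149.7]
orientation: [-1.882, 2.51, 0.003]
force: [-0.4, 5.5, 5.8]
finger_gap: 23.6
```

>>> {"api": "arm_command", "payload": {"rows": [[[0,0,0],0],[[0,0,0],0],[[0,0,0],0],[[0,0,0],0]], "grip": 0.4}}

```text
clock: 38.17
tcp_pos: [563.4, 85.8, 148.3]
orientation: [1.881, -2.515, 0.0]
force: [-1.3, -0.1, 0.3]
finger_gap: 55.4
```

```bash
python3 st.py
```

```text
t 38.17 stand xy [ 0.6 48.6] z 148.3 F stand [-1.2 -0.5] 0.3 psi -106.4 gap 55.4
```

>>> {"api": "arm_command", "payload": {"rows": [[[0,0,-0.5],0],[[0,0,-1],0],[[0,0,-1],0],[[-0.8,0,-0.5],0],[[-1,0,0],0],[[-1,0,0],0],[[-1,0,0],0],[[-1,0,0],0],[[-0.5,0,0],0],[[0,0,0],0]]}}

```text
clock: 39.42
tcp_pos: [622.5, 291.8, 269.8]
orientation: [-1.886, 2.512, 0.002]
force: [0.1, -0.3, 0.8]
finger_gap: 55.0
```

```bash
cat > w.py <<'E'
from h import *
from scipy.optimize import minimize
import sys
def run(t,bx,v,zb):
    p=load(t);im=p['image'].astype(float);x0,y0,x1,y1=bx
    s=im[...,0]-im[...,2];m=np.zeros(s.shape);m[y0:y1,x0:x1]=np.clip((s[y0:y1,x0:x1]-15)/60,0,1)
    def cost(v):
        c,sn=np.cos(v[2]),np.sin(v[2]);f=lambda a,b,z:[v[0]+c*a-sn*b,v[1]+sn*a+c*b,z+zb]
        M=np.zeros((1600,2560),np.uint8)
        for q in([f(a,b,z) for a in(-20,20) for b in(-12,12) for z in(0,46)],[f(a,b,z) for a,h in((20,24),(130,8)) for b in(-12,12) for z in(0,h)]):
            cv2.fillConvexPoly(M,cv2.convexHull(np.round(proj(p,q)*4+1.5).astype(np.int32)),1)
        M=cv2.resize(M.astype(np.float32),(640,400),interpolation=cv2.INTER_AREA);return abs(M-m).sum()/M.sum()
    v=list(v);r=minimize(cost,v,method='Nelder-Mead',options=dict(initial_simplex=[v,[v[0]+8,v[1],v[2]],[v[0],v[1]+8,v[2]],[v[0],v[1],v[2]+.1]]))
    return r.x,r.fun
if __name__=='__main__':
    shot('scene','s14');shot('top','t14');crop('s14',290,140,430,270,5,'c23');crop('t14',230,130,350,250,5,'c24')
E
python3 w.py; python3 st.py
```

```text
t 39.52 stand xy [  1.4 260.7] z 269.3 F stand [-0.   0.1] -0.3 psi -106.4 gap 54.9
```

View pics/c23.png

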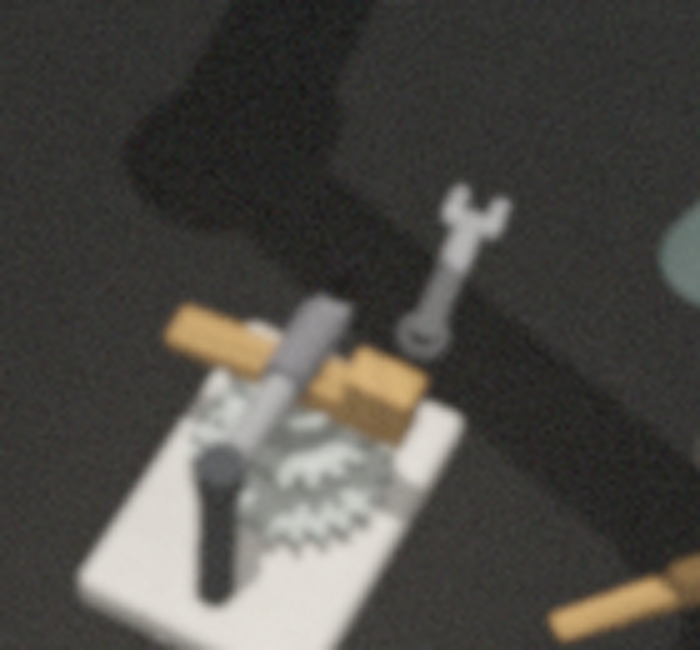

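View pics/c24.png

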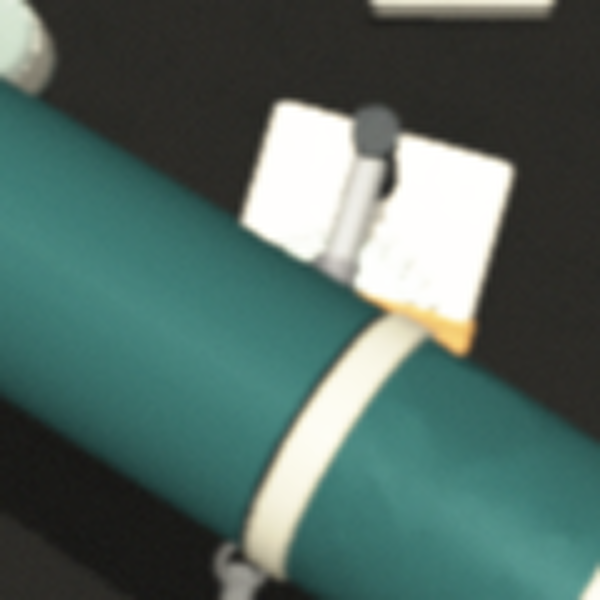

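```bash
python3 - <<'E'
from w import *
x,f=run('s14',(315,190,378,232),(563,90,-1.85),134)
d=x[:2]-[0,4]-[549.2,39.3];a=np.radians(-16.2)
print(x,f,'stand',np.cos(a)*d[0]+np.sin(a)*d[1],-np.sin(a)*d[0]+np.cos(a)*d[1],np.degrees(x[2])+106.2)
E
```

```text
[560.87274112  89.92391257  -1.84086819] 0.2978318453840871 stand -1.7983973487789608 48.02923980144112 0.7260218498691842
```

```bash
python3 -c "
from station import order
print(order.close_job())"
```

```text
the job is handed in; nothing more can be done
None
```

I put both cogs on the hub, swung the keeper bar closed, drove the wedge under the sleeve and handed the job in at about 39.5 s. No verdict was reported.

- **Cogs:** The fingertips stopped at z = 67.1 mm for the big cog and 109.0 mm for the small one, within 0.2 mm of the expected seated heights. The pictures show both cogs down on the hub.
- **Bar:** I pushed it by the knob until it stopped moving against about 13 N. The picture then shows it lying over the hub.
- **Wedge:** I used the large pale wedge, the larger of the two pale ones; the third is black. It went in from the bar's +y side with up to about 18.5 N and stayed in when I opened the gripper. In the last picture it lies flat and within about 1° of square to the bar.
- **Sleeve:** Its lift was not measured directly. The grip block is 48 to 51 mm from the hub axis, where the description puts the sleeve nearly fully up (about 48 mm). The 51 mm is the last arm reading before release, and the 48 mm is a rough camera fit afterwards.
- **Camera disagreements:** The two cameras differed by a few millimetres, so I relied on arm position and force readings for the fits. The arm hid most of the wedge in the last top picture, so only the scene camera confirms it.
- **Bystanders:** The arm did not touch any that I could see, but I did not measure their positions again at the end.

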